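# Set out the sharpening stones in grit order

### The job

Make the sharpening row ready: lay the three stones in the three holders in order of grit, the dark grey coarse stone in the holder next to the rinsing bowl, the white fine stone in the holder next to the strop and the red-brown medium stone between them, each flat, centred and square between its holder's end jaws. Set the small blue-grey dressing stone on the middle of the fine stone, and the green bar of polishing compound on the middle of the strop. Put everything down gently, for dropped stones chip, and leave the bowl where it stands.

Things in the scene. Friction and masses are not known exactly. Their poses are not given: they have to be found in the camera images.
- coarse_mid (a point): a rectangular sharpening stone of dark charcoal grey, the coarse one, 125 x 45 x 25 mm, about 0.3 kg, lying flat on the bench at the start. This point is its centre (12.5 mm above its underside); x runs along its 125 mm length, y across its 45 mm width, z up.
- medium_mid (a point): a rectangular sharpening stone of red-brown, the medium one, 125 x 45 x 25 mm, about 0.3 kg, lying flat on the bench at the start. This point is its centre (12.5 mm above its underside); x runs along its 125 mm length, y across its 45 mm width, z up.
- fine_mid (a point): a rectangular sharpening stone of creamy white, the fine one, 125 x 45 x 25 mm, about 0.3 kg, lying flat on the bench at the start. This point is its centre (12.5 mm above its underside); x runs along its 125 mm length, y across its 45 mm width, z up.
- dresser_mid (a point): a small blue-grey dressing stone, 60 x 28 x 25 mm, 80 g, lying on the bench at the start. This point is its centre (12.5 mm above its underside); x along its 60 mm length, y across its 28 mm width, z up.
- compound_mid (a point): a green bar of hard polishing compound, 80 x 32 x 25 mm, 100 g, lying on the bench at the start. This point is its centre (12.5 mm above its underside); x along its 80 mm length, y across its 32 mm width, z up.
- holder_left: the left (+y) of three like fixed stone holders, 90 mm apart on a dark blue mat: grey base 160 x 38 x 10 mm high, with a 44 mm wide black rubber jaw at each end, 10 mm higher. A stone lies flat on the base between the jaws, lengthwise, 6 mm to spare at each end, its sides free. Origin: centre of the underside (base top at z = 10 mm); x along the length, away from the robot, y to its left, z up.
- holder_mid: the middle of three like fixed stone holders, 90 mm apart on a dark blue mat: grey base 160 x 38 x 10 mm high, with a 44 mm wide black rubber jaw at each end, 10 mm higher. A stone lies flat on the base between the jaws, lengthwise, 6 mm to spare at each end, its sides free. Origin: centre of the underside (base top at z = 10 mm); x along the length, away from the robot, y to its left, z up.
- holder_right: the right (-y) of three like fixed stone holders, 90 mm apart on a dark blue mat: grey base 160 x 38 x 10 mm high, with a 44 mm wide black rubber jaw at each end, 10 mm higher. A stone lies flat on the base between the jaws, lengthwise, 6 mm to spare at each end, its sides free. Origin: centre of the underside (base top at z = 10 mm); x along the length, away from the robot, y to its left, z up.
- strop: a fixed strop block, a wooden block 150 x 60 mm faced with flat dark brown leather (136 x 52 mm), 22 mm high in all, standing on the bench at one end of the row of holders, left or right. Origin: centre of the underside (the leather's top is at z = 22 mm); x along its length, y across, z up.
- bowl: an empty white rinsing bowl, 100 mm across and 42 mm high, loose, standing on the bench at the other end of the row of holders, opposite the strop. Origin: centre of the underside.

How it is judged:
At the end, for the whole second after the job is handed in: Coarse stone in the bowl-side holder, medium in the middle, fine in the strop-side one: flat on the base, within 10 mm each way and 0.15 rad; dressing stone on the fine stone and compound on the strop, centres within 15 mm; all released and at rest (((y of strop in the frame of holder_mid above 0 m and (x of coarse_mid in the frame of holder_right between -0.01 and 0.01 m and y of coarse_mid in the frame of holder_right between -0.01 and 0.01 m and z of coarse_mid in the frame of holder_right between 0.0195 and 0.0255 m and angle between the x axis of coarse_mid and the x axis of holder_right, either way round below 0.15 rad and angle between coarse_mid's own z axis and vertical below 0.08 rad) and (x of medium_mid in the frame of holder_mid between -0.01 and 0.01 m and y of medium_mid in the frame of holder_mid between -0.01 and 0.01 m and z of medium_mid in the frame of holder_mid between 0.0195 and 0.0255 m and angle between the x axis of medium_mid and the x axis of holder_mid, either way round below 0.15 rad and angle between medium_mid's own z axis and vertical below 0.08 rad) and (x of fine_mid in the frame of holder_left between -0.01 and 0.01 m and y of fine_mid in the frame of holder_left between -0.01 and 0.01 m and z of fine_mid in the frame of holder_left between 0.0195 and 0.0255 m and angle between the x axis of fine_mid and the x axis of holder_left, either way round below 0.15 rad and angle between fine_mid's own z axis and vertical below 0.08 rad)) or (y of strop in the frame of holder_mid below 0 m and (x of coarse_mid in the frame of holder_left between -0.01 and 0.01 m and y of coarse_mid in the frame of holder_left between -0.01 and 0.01 m and z of coarse_mid in the frame of holder_left between 0.0195 and 0.0255 m and angle between the x axis of coarse_mid and the x axis of holder_left, either way round below 0.15 rad and angle between coarse_mid's own z axis and vertical below 0.08 rad) and (x of medium_mid in the frame of holder_mid between -0.01 and 0.01 m and y of medium_mid in the frame of holder_mid between -0.01 and 0.01 m and z of medium_mid in the frame of holder_mid between 0.0195 and 0.0255 m and angle between the x axis of medium_mid and the x axis of holder_mid, either way round below 0.15 rad and angle between medium_mid's own z axis and vertical below 0.08 rad) and (x of fine_mid in the frame of holder_right between -0.01 and 0.01 m and y of fine_mid in the frame of holder_right between -0.01 and 0.01 m and z of fine_mid in the frame of holder_right between 0.0195 and 0.0255 m and angle between the x axis of fine_mid and the x axis of holder_right, either way round below 0.15 rad and angle between fine_mid's own z axis and vertical below 0.08 rad))) and horizontal distance between dresser_mid and fine_mid below 0.015 m and z of dresser_mid in the frame of fine_mid between 0.022 and 0.028 m and horizontal distance between compound_mid and strop below 0.015 m and z of compound_mid in the frame of strop between 0.0315 and 0.0375 m and linear speed of each of coarse, medium, fine, dresser, compound below 0.02 m/s); the robot touches nothing.
It fails at once if the rinsing bowl is shifted by more than 20 mm (distance of bowl from where it was at the start of the episode above 0.02 m).
It fails at once if a stone or the compound is dropped from more than about 2 cm (moves faster than 0.6 m/s out of the fingers) ((contact force between coarse and the fingers below 0.05 N and linear speed of coarse above 0.6 m/s) or (contact force between medium and the fingers below 0.05 N and linear speed of medium above 0.6 m/s) or (contact force between fine and the fingers below 0.05 N and linear speed of fine above 0.6 m/s) or (contact force between dresser and the fingers below 0.05 N and linear speed of dresser above 0.6 m/s) or (contact force between compound and the fingers below 0.05 N and linear speed of compound above 0.6 m/s)).
It also fails if it takes over 128 s, if anything falls off the work surface, if the arm or the gripper's body presses on something with over 40 N, if the wrist force passes 120 N, or if a joint passes its speed limit or range.

### The arm

A 6-joint arm with a two-finger parallel gripper is mounted at the origin on the work surface. World frame = base frame: x ahead of the robot, y to its left, z up, the work surface at z = 0. Lengths are in m, angles in rad, forces in N, time in s.
With the tool pointing down it reaches from about 0.3 to 0.825 m from the base axis. Payload 5.4 kg.
Tool frame: the origin (TCP) lies at the very end of the fingers, on their centre line; the grasp point (between the pads) lies 19 mm behind it; z points along the fingers, x is the direction in which the jaws open and shut, and the axes are right-handed (so a half turn about z gives the same grasp; the last joint's range is limited). The gripper opens to 92 mm and grips with 3 to 60 N. Pads are 20 mm wide; open, the fingers measure 128 mm over their backs; the gripper's body (75 mm by 189 mm) begins 69 mm behind the grasp point.
Start: joints at [1.092, 0.158, 1.597, -0, 1.386, -0.21], TCP at [0.153, 0.554, 0.215] pointing down, gripper open.
Joint ranges: [-2.91, 2.91], [-0.94, 2.29], [0.18, 2.7], [-1.29, 4.43], [0.17, 2.64], [-3, 3]. Speed limits (rad/s): [2.57, 2.57, 3.14, 3.14, 3.14, 3.14].

### API

Orientations are given as a rotation vector (axis times angle).
In Python, from workcell import bot gives the robot as it stands. Calls block until the motion is done:
- bot.goto(position, orientation): joint-space move of the TCP to a pose.
- bot.line_to(position, rot=None, max_speed=0.15): straight line of the TCP; rot=None keeps the orientation; max_speed is the mean speed in m/s.
- bot.set_joints(angles): joint-space move.
- bot.set_gripper(opening, newtons=None): opening from 0.0 (shut) to 1.0 (fully open); newtons is the grip in N (None keeps the last); returns when the fingers have stopped.
- bot.hold(seconds).
- bot.inverse_kinematics(position, orientation): joint angles nearest the present ones, or None.
- bot.read_camera(name): name is "scene" or "top" or "wrist"; returns a dict with "pixels" (420x560x3 uint8, blue, green, red), "fx", "fy", "cx", "cy" (pixels), "R" (3x3) and "t" (3): a world point X has camera coordinates R X + t. Camera axes: x right, y down, z forward; pixel columns grow to the right and rows downward; lengths in m; the calibration is good to about 2 mm. A picture is of the moment at which its call begins. There is no depth.
A pose or a line that the arm cannot do raises bot.MotionError and nothing moves.
- bot.job_done(): hands the job in, once; it reports no verdict.
Readings, each from a call of its own:
- bot.current_clock(): time.
- bot.current_joints(): joint angles.
- bot.current_joint_vel(): joint speeds.
- bot.current_effort(): joint torques, N m.
- bot.current_ee_pos(): TCP position.
- bot.current_tool_rot(): TCP orientation.
- bot.current_contact_force(): force on the tool from outside, world axes, zero at the start.
- bot.current_ft_torque(): the same for the moment, N m.
- bot.current_opening(): opening from 0.0 (shut) to 1.0 (fully open).
Only numpy, scipy, OpenCV 4.12 (cv2) and the standard library are available. Lean on these libraries where they do the work, as an engineer would, in place of code of your own. Each camera call takes 0.05 s, during which the arm holds its last target. There are 200 camera calls.

## Working session

There is one attempt and no reset: what is moved stays moved. The work goes in short steps, each a Python script; the robot and the scene stay as the last script left them, time stands still between calls to the robot, and variables do not carry over. Pictures are saved under pics/ and viewed, about 12 in all and at most 16, crops included, and the job is handed in when it is done.

```bash
mkdir -p pics; python3 - <<'E'
from workcell import bot
import cv2
for n in ("top","scene"):
    c=bot.read_camera(n); cv2.imwrite(f"pics/{n}0.png",c["pixels"])
    print(n,c["fx"],c["cx"],c["cy"],c["R"],c["t"])
print(bot.current_tool_rot(),bot.current_clock(),bot.current_contact_force())
E
```

```text
top 451.5812223503794 283.4776685596277 211.25878921061818 [[-2.55574431e-04 -9.99961447e-01 -8.77718382e-03]
 [-9.96317863e-01  1.00714368e-03 -8.57303998e-02]
 [ 8.57359346e-02  8.72295453e-03 -9.96279710e-01]] [0.00344913 0.54989131 1.23924165]
scene 422.23501485584615 276.7442081677322 206.39230903940853 [[ 0.45045848  0.89278885 -0.00390126]
 [ 0.75679011 -0.38415103 -0.52886361]
 [-0.47366221  0.23527867 -0.84869786]] [-0.2502309  -0.38071714  1.34033127]
[ 2.49852790e+00  1.90324700e+00 -2.34390085e-03] 0.1 [ 0.37307312  1.37065385 -0.24660576]
```

View pics/top0.png

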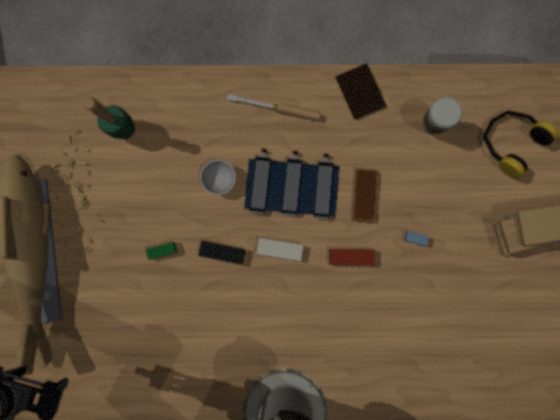

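View pics/scene0.png

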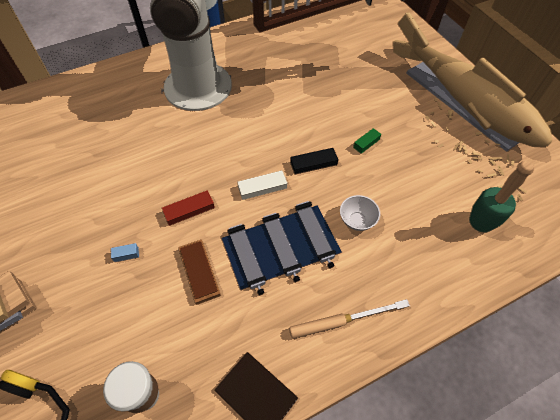

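The top view shows the bowl at left (218,178, +y) and the strop at right (365,195, -y). So coarse goes to the left holder, medium to the middle and fine to the right. Pixel positions: compound (161,251), coarse (222,252), fine (280,250), medium (352,257), dresser (418,239). The holders sit at about (261,184), (293,185) and (325,190), and the scene view agrees.

```bash
cat > h.py <<'E'
from workcell import bot
import cv2, numpy as np
from scipy.spatial.transform import Rotation as Rn
def ray(c,uv,z):
    uv=np.atleast_2d(uv).astype(float); R=np.array(c["R"]); t=np.array(c["t"])
    d=np.c_[(uv[:,0]-c["cx"])/c["fx"],(uv[:,1]-c["cy"])/c["fy"],np.ones(len(uv))]@R
    o=-R.T@t
    return (o+d*((z-o[2])/d[:,2])[:,None])[:,:2]
def proj(c,X):
    p=np.array(c["R"])@np.array(X)+np.array(c["t"]); return np.array([c["fx"]*p[0]/p[2]+c["cx"],c["fy"]*p[1]/p[2]+c["cy"]])
def rect(c,mask,z):
    """min-area rectangle on plane z of the largest blob: centre, (long,short), angle of long axis from +x"""
    cs,_=cv2.findContours(mask,cv2.RETR_EXTERNAL,cv2.CHAIN_APPROX_NONE)
    k=max(cs,key=cv2.contourArea); P=ray(c,k[:,0,:],z)
    (x,y),(w,h),a=cv2.minAreaRect((P*1000).astype(np.float32))
    if w<h: w,h,a=h,w,a+90
    a=(a+90)%180-90
    return np.array([x,y])/1000,(round(w),round(h)),np.radians(a)
def down(yaw):
    """tool down, jaw axis (tool x) at yaw from world x"""
    return (Rn.from_euler('z',yaw)*Rn.from_euler('x',np.pi)).as_rotvec()
def hsv(c): return cv2.cvtColor(c["pixels"],cv2.COLOR_BGR2HSV)
E
python3 - <<'E'
from h import *
c=bot.read_camera("top"); H=hsv(c)
for n,p in dict(compound=(161,251),coarse=(222,252),fine=(280,250),medium=(352,257),dresser=(418,239),strop=(365,195),hl=(261,184),hm=(293,185),hr=(325,190)).items():
    print(n,H[p[1],p[0]])
    lo=H[p[1],p[0]].astype(int)-[12,70,45]; hi=H[p[1],p[0]].astype(int)+[12,70,45]
    if n=='coarse': lo,hi=np.array([0,0,0]),np.array([180,255,60])
    if n=='fine': lo[0],hi[0]=0,180
    m=cv2.inRange(H,np.clip(lo,0,255),np.clip(hi,0,255))
    if lo[0]<0: m|=cv2.inRange(H,np.array([180+lo[0],max(lo[1],0),max(lo[2],0)]),np.array([180,min(hi[1],255),min(hi[2],255)]))
    b=np.zeros_like(m); b[max(0,p[1]-45):p[1]+45,p[0]-32:p[0]+32]=m[max(0,p[1]-45):p[1]+45,p[0]-32:p[0]+32]
    _,l=cv2.connectedComponents(b); b=(l==l[p[1],p[0]]).astype(np.uint8)*255
    r=rect(c,b,0.02); print(r[0].round(3),r[1],round(r[2],3))
yaw=np.pi/2
for p in ([0.40,0.0,0.45],[0.45,-0.02,0.45]):
    print(bot.inverse_kinematics(p,down(yaw)),bot.inverse_kinematics(p,down(0)))
bot.goto([0.40,0.0,0.42],down(yaw)); w=bot.read_camera("wrist"); cv2.imwrite("pics/w1.png",w["pixels"])
print(-np.array(w["R"]).T@w["t"],np.array(w["R"]).round(2),bot.current_clock())
E
```

```text
compound [ 67 169  68]
[0.441 0.345] (78, 28) -1.326
coarse [50 28 27]
[0.436 0.175] (128, 43) 1.366
fine [ 28  27 132]
[0.445 0.015] (131, 53) 1.412
medium [  5 190  83]
[ 0.423 -0.191] (147, 53) 1.537
dresser [104  79 106]
[ 0.474 -0.367] (64, 27) 1.324
strop [ 14 204  55]
[ 0.596 -0.225] (150, 64) -0.1
hl [150   4  70]
[0.627 0.067] (0, 0) 0.0
hm [120  11  72]
[ 0.619 -0.02 ] (136, 44) -0.109
hr [ 0  4 72]
[ 0.61  -0.114] (0, 0) 0.0
[-0.30443059 -0.33806785  1.6041755   0.          1.875485   -1.87522692] [-3.04430594e-01 -3.38067851e-01  1.60417550e+00 -4.44089210e-16
  1.87548500e+00 -3.04430594e-01]
[-0.31384484 -0.2039826   1.49716716  0.          1.84840809 -1.88464116] [-3.13844836e-01 -2.03982601e-01  1.49716716e+00 -4.44089210e-16
  1.84840809e+00 -3.13844836e-01]
[3.22100905e-01 1.10667567e-04 5.89836955e-01] [[-0.    1.    0.  ]
 [ 0.96  0.    0.27]
 [ 0.27  0.   -0.96]] 2.4833
```

View pics/w1.png

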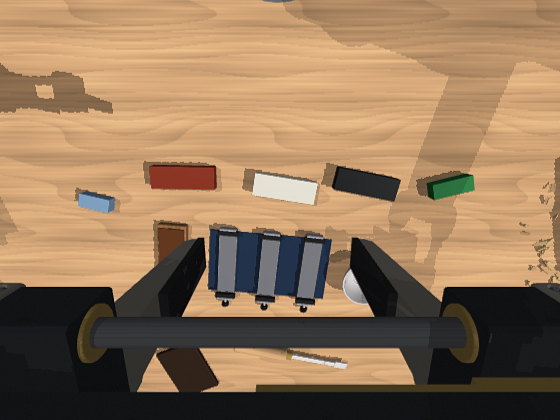

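The wrist view shows all five objects in a row, at rows 165-205, with the holders half hidden by the fingers. I'll measure the objects from here, then shift +x to measure the holders and strop.

```bash
cat >> h.py <<'E'
def blob(m,p):
    _,l=cv2.connectedComponents(m); 
    if l[p[1],p[0]]==0: return None
    return (l==l[p[1],p[0]]).astype(np.uint8)*255
def body(c,m,z):
    """centre of a body from its silhouette centroid on its mid-height plane"""
    M=cv2.moments(m,True); r=rect(c,m,z)
    return ray(c,[M['m10']/M['m00'],M['m01']/M['m00']],z)[0],r[1],r[2]
E
python3 - <<'E'
from h import *
w=bot.read_camera("wrist"); H=hsv(w); p0=w["pixels"]
S=dict(dresser=(96,200),medium=(182,178),fine=(285,189),coarse=(366,185),compound=(455,187))
R=dict(dresser=((95,40,30),(125,255,255)),fine=((0,0,90),(180,75,255)),coarse=((0,0,0),(180,90,75)),compound=((45,80,20),(80,255,255)))
for n,p in S.items():
    if n=='medium': m=cv2.inRange(H,(0,150,40),(7,255,255))|cv2.inRange(H,(172,120,40),(180,255,255))
    else: m=cv2.inRange(H,*R[n])
    print(n,H[p[1],p[0]])
    b=blob(cv2.morphologyEx(m,cv2.MORPH_OPEN,np.ones((3,3))),p)
    if b is None: print('none');continue
    r=body(w,b,0.0125); print(r[0].round(4),r[1],round(r[2],3))
    cs,_=cv2.findContours(b,0,1); cv2.drawContours(p0,cs,-1,(255,0,255),1)
bot.goto([0.57,-0.03,0.42],down(np.pi/2)); v=bot.read_camera("wrist")
cv2.imwrite("pics/w2.png",np.vstack([p0[140:230],v["pixels"][:330]]))
cv2.imwrite("pics/w2raw.png",v["pixels"]); import pickle; pickle.dump(v,open("v2.pkl","wb"))
E
```

```text
dresser [105  88 192]
[ 0.4728 -0.3688] (72, 36) 1.318
medium [  5 189 139]
[ 0.4218 -0.1879] (131, 47) 1.549
fine [ 24  18 229]
[0.4443 0.0142] (127, 50) 1.409
coarse [105  12  41]
[0.4356 0.1772] (131, 46) 1.361
compound [ 69 157 112]
[0.4404 0.3484] (91, 38) -1.321
```

View pics/w2.png

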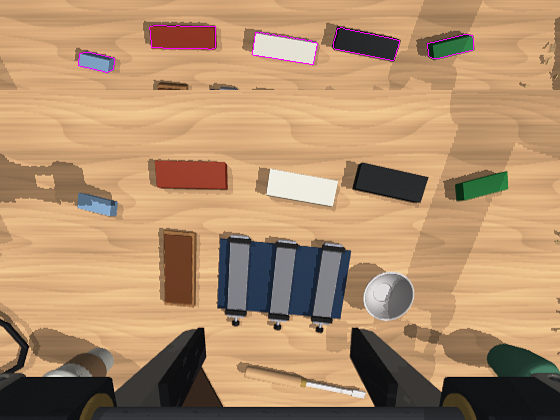

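```bash
python3 - <<'E'
from h import *
import pickle
v=pickle.load(open("v2.pkl","rb")); H=hsv(v); g=v["pixels"].copy()
def go(n,p,m,z,f):
    print(n,H[p[1],p[0]],end=' ')
    b=blob(m,p)
    if b is None: print('none');return
    r=f(v,b,z); print(r[0].round(4),r[1],round(r[2],3))
    cs,_=cv2.findContours(b,0,1); cv2.drawContours(g,cs,-1,(255,0,255),1)
m=cv2.inRange(H,(0,0,85),(180,45,200))
for n,p in dict(hr=(238,185),hm=(283,190),hl=(328,195)).items(): go(n,p,m,0.010,rect)
go('mat',(260,190),cv2.inRange(H,(100,100,20),(125,255,255)),0.002,rect)
m=cv2.inRange(H,(0,140,40),(13,255,140)); go('leather',(178,178),m,0.022,rect)
go('bowl',(395,222),cv2.inRange(H,(0,0,100),(180,60,255)),0.03,rect)
print(bot.current_ee_pos(),-np.array(v["R"]).T@v["t"])
cv2.imwrite("pics/w3.png",cv2.resize(g[120:270,130:430],None,fx=2.6,fy=2.6))
E
```

```text
hr [113  15 136] [ 0.6127 -0.1098] (137, 38) -0.089
hm [124  13 136] [ 0.6216 -0.0201] (137, 38) -0.106
hl [111  13 136] [0.628  0.0701] (137, 38) -0.113
mat [107 134  82] [ 0.6154 -0.0651] (144, 52) -0.104
leather [ 11 169 107] [ 0.596  -0.2245] (138, 54) -0.082
bowl [ 0  8 98] none
[ 0.56920565 -0.02956582  0.42091115] [ 0.4916099  -0.02990587  0.59021479]
```

View pics/w3.png

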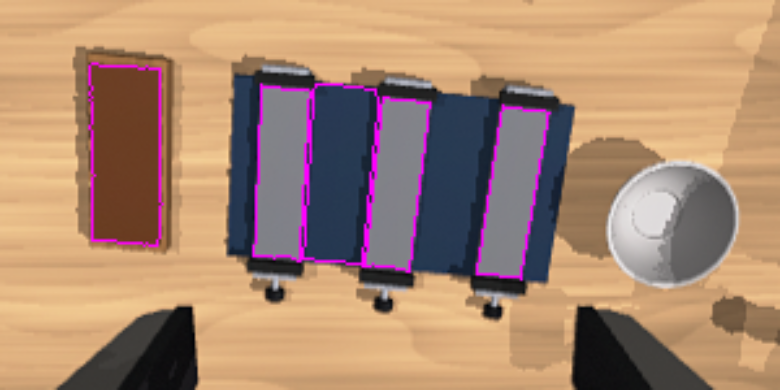

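Everything matches the given sizes: strips 137x38, leather 138x54, spacing 90 mm. Next I'll pick and place the fine stone.

```bash
cat >> h.py <<'E'
YH=-0.095
PL=dict(hr=(0.6127,-0.1098),hm=(0.6216,-0.0201),hl=(0.628,0.0701),strop=(0.596,-0.2245))
PK=dict(dresser=(0.4728,-0.3688,1.318),medium=(0.4218,-0.1879,1.549),fine=(0.4443,0.0142,1.409),coarse=(0.4356,0.1772,1.361),compound=(0.4404,0.3484,-1.321))
G=0.005
def pick(n,opening,N=25):
    x,y,a=PK[n]; a=a-np.pi/2
    a=(a+np.pi/2)%np.pi-np.pi/2
    bot.set_gripper(opening)
    bot.goto([x,y,0.12],down(a)); bot.line_to([x,y,G],max_speed=0.12)
    print(n,'at',bot.current_ee_pos().round(4),bot.current_contact_force().round(1))
    bot.set_gripper(0.0,N); print('open mm',92*bot.current_opening())
    bot.line_to([x,y,0.12],max_speed=0.12)
    print('lift',92*bot.current_opening(),bot.current_contact_force().round(1))
def place(xy,zs,opening,yaw=YH+np.pi/2,zt=0.12):
    x,y=xy; bot.goto([x,y,zt],down(yaw)); bot.hold(0.2); e=bot.current_ee_pos()
    print('hover err',(e-[x,y,zt]).round(4))
    bot.line_to([x,y,zs+G+0.015],max_speed=0.12); bot.line_to([x,y,zs+G+0.001],max_speed=0.03); bot.hold(0.2)
    print('down',(bot.current_ee_pos()-[x,y,zs+G]).round(4),bot.current_contact_force().round(1))
    bot.set_gripper(opening); bot.line_to([x,y,zt],max_speed=0.15)
    print('t',bot.current_clock())
E
python3 - <<'E'
from h import *
pick('fine',0.85); place(PL['hr'],0.010,0.68)
bot.goto([0.52,-0.11,0.35],down(np.pi/2)); v=bot.read_camera("wrist"); cv2.imwrite("pics/w4.png",v["pixels"])
b=blob(cv2.inRange(hsv(v),(0,0,90),(180,75,255)),tuple(proj(v,[.6127,-.1098,.035]).astype(int)))
r=body(v,b,0.0225); print(r)
E
```

```text
fine at [0.445  0.014  0.0057] [-0.4  0.4  0.3]
open mm 45.0583571550468
lift 44.498520564968636 [ 0.4  0.  -2.7]
hover err [-0.0001  0.0002  0.0001]
down [ 0.0003 -0.0001  0.0029] [-6.5  2.1 11. ]
t 12.8417
(array([ 0.61148104, -0.10886289]), (140, 46), np.float64(-0.09527538694591177))
```

View pics/w4.png

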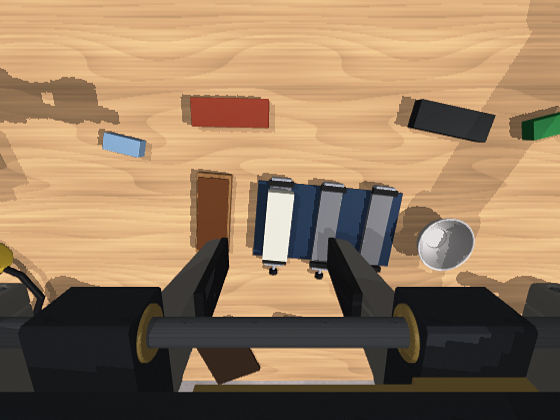

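The fine stone is in the right holder at (278,228), but there was an 11 N contact with an x component. I'll enlarge the view to check it is seated between the jaws.

```bash
python3 - <<'E'
from h import *
bot.goto([0.58,-0.12,0.30],down(np.pi/2)); bot.hold(0.2); v=bot.read_camera("wrist"); g=v["pixels"]
u=proj(v,[.6127,-.1098,.035]).astype(int); print(u)
H=hsv(v); b=blob(cv2.morphologyEx(cv2.inRange(H,(0,0,130),(180,75,255)),cv2.MORPH_OPEN,np.ones((5,5))),tuple(u))
for z in (.035,.045): print(z,rect(v,b,z))
k=cv2.findContours(b,0,1)[0]; cv2.drawContours(g,k,-1,(255,0,255),1)
y0=max(0,u[1]-100); x0=max(0,u[0]-100)
cv2.imwrite("pics/w5.png",cv2.resize(g[y0:y0+190,x0:x0+230],None,fx=3,fy=3,interpolation=cv2.INTER_CUBIC))
E
```

```text
[284 199]
0.035 (array([ 0.61326917, -0.10945296]), (126, 45), np.float64(-0.0956193342006955))
0.045 (array([ 0.61071216, -0.10969791]), (123, 44), np.float64(-0.0956193342006955))
```

View pics/w5.png

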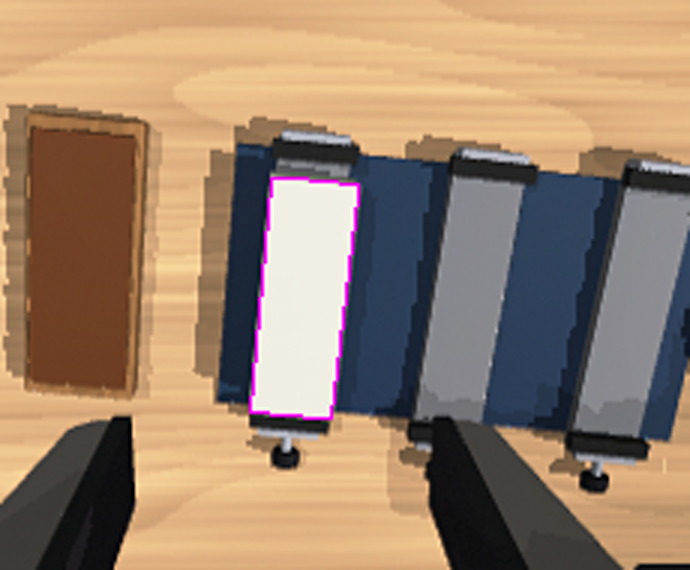

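The fine stone is seated: on the z=35 mm plane it measures 126x45, centred within 1 mm and at the right angle. Next are medium and coarse, released about 1.5 mm higher.

```bash
sed -i 's/zs+G+0.001\]/zs+G+0.0025]/' h.py; python3 - <<'E'
from h import *
pick('medium',0.85); place(PL['hm'],0.010,0.68)
pick('coarse',0.85); place(PL['hl'],0.010,0.68)
E
```

```text
medium at [ 0.4224 -0.1884  0.0057] [0.5 0.5 0. ]
open mm 44.78280726299561
lift 44.927860383553494 [-0.4  0.  -4.9]
hover err [-0.0004 -0.0012  0.0002]
down [ 0.0001 -0.      0.003 ] [-3.8  0.7  5.4]
t 23.1333
coarse at [0.4363 0.1773 0.0057] [-0.2 -0.1 -0.3]
open mm 44.90507576774204
lift 44.74839309576028 [-0.1  0.3 -2.7]
hover err [-0.0002  0.0003  0.0001]
down [ 0.0002 -0.      0.0031] [-3.8 -0.4  4.4]
t 32.9583
```

```bash
python3 - <<'E'
from h import *
pick('dresser',0.65,15); place((0.613,-0.1096),0.035,0.55,zt=0.16)
pick('compound',0.7,15); place(PL['strop'],0.022,0.6,zt=0.16)
bot.goto([0.55,0.0,0.36],down(np.pi/2)); bot.hold(0.3)
bot.goto([0.55,-0.06,0.36],down(np.pi/2)); bot.hold(0.3); v=bot.read_camera("wrist"); cv2.imwrite("pics/w6.png",v["pixels"])
import pickle; pickle.dump(v,open("v6.pkl","wb")); cv2.imwrite("pics/s6.png",bot.read_camera("scene")["pixels"]); print(bot.current_clock())
E
```

```text
dresser at [ 0.4734 -0.3695  0.006 ] [ 0.5  0.6 -0.4]
open mm 27.65368431987525
lift 27.97075239227138 [-0.5 -0.3 -1.1]
hover err [-0.0004 -0.0011 -0.0003]
down [ 0.0001 -0.      0.0029] [-2.9  0.7  4.8]
t 42.2833
compound at [0.4412 0.3488 0.0059] [ 0.7  0.2 -0.4]
open mm 31.87084732902966
lift 31.834966651843526 [-0.2 -1.3 -1.1]
hover err [ 0.0001  0.0006 -0.0001]
down [ 0.0002 -0.0001  0.0027] [ 0.1  0.5 -1.3]
t 53.0417
55.2583
```

View pics/w6.png

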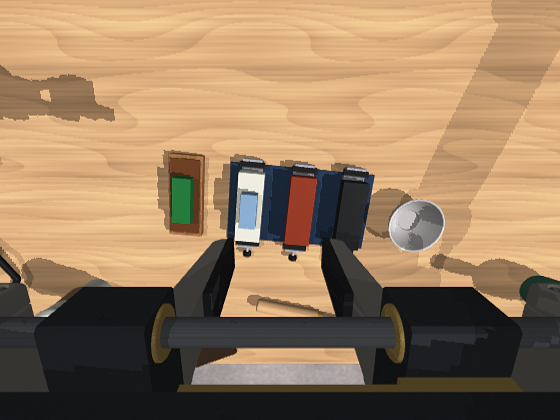

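All five are in place: compound at (182,200), dresser at (248,210) on the fine stone, red in the middle, and dark in the holder by the bowl. I'll check the numbers from a closer, clearer view.

```bash
python3 - <<'E'
from h import *
bot.goto([0.60,-0.05,0.33],down(np.pi/2)); bot.hold(0.3); v=bot.read_camera("wrist"); H=hsv(v); g=v["pixels"].copy()
def go(n,X,m,z):
    u=tuple(proj(v,X).round().astype(int)); b=blob(cv2.morphologyEx(m,cv2.MORPH_OPEN,np.ones((3,3))),u)
    if b is None: print(n,'none',H[u[1],u[0]]);return
    r=rect(v,b,z); print(n,(r[0]-X[:2]).round(4),r[1],round(r[2],3),H[u[1],u[0]])
    cv2.drawContours(g,cv2.findContours(b,0,1)[0],-1,(255,0,255),1)
red=cv2.inRange(H,(0,150,100),(8,255,255))
go('medium',[*PL['hm'],.035],red,.035)
go('coarse',[*PL['hl'],.035],cv2.inRange(H,(0,0,30),(180,90,75)),.035)
go('dresser',[.613,-.1096,.06],cv2.inRange(H,(95,40,150),(125,255,255)),.06)
go('compound',[*PL['strop'],.047],cv2.inRange(H,(45,80,90),(80,255,255)),.047)
cv2.imwrite("pics/w7.png",cv2.resize(g[80:280,120:460],None,fx=2.3,fy=2.3,interpolation=cv2.INTER_CUBIC))
E
```

```text
medium [-0.0011  0.0006] (125, 44) -0.093 [  5 185 157]
coarse [ 0.0053 -0.0007] (132, 49) -0.111 [110  17  45]
dresser [-0.0005  0.001 ] (59, 29) -0.097 [105  87 218]
compound [0.0016 0.0001] (79, 31) -0.096 [ 68 175 128]
```

View pics/w7.png

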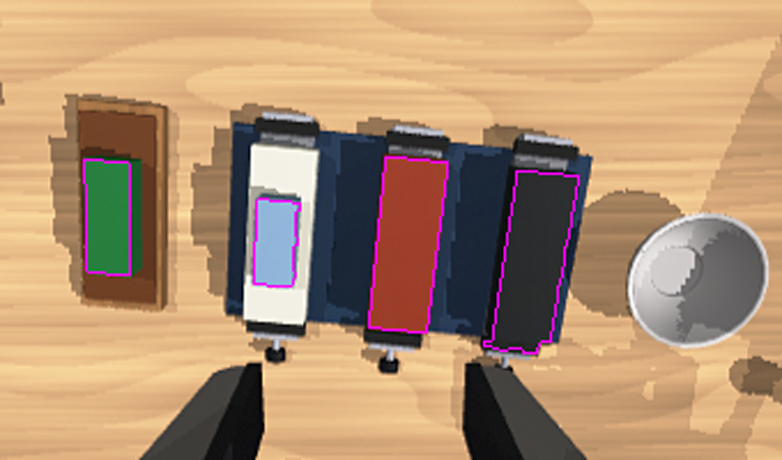

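```bash
python3 - <<'E'
import cv2
s=cv2.imread("pics/s6.png"); cv2.imwrite("pics/s6c.png",cv2.resize(s[180:320,160:400],None,fx=3.2,fy=3.2,interpolation=cv2.INTER_CUBIC))
E
```

```text
(no output)
```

View pics/s6c.png

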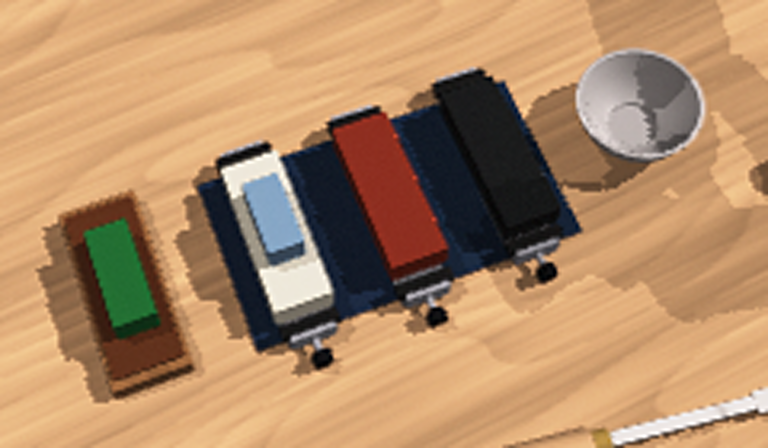

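The wrist view shows medium, dresser and compound centred within 2 mm. The coarse mask caught part of the far jaw (132 mm instead of 125), so the real offset is about 2 mm. The scene view shows every stone flat between its jaws and the bowl in place, so I'll hand in.

```bash
python3 -c "
from workcell import bot
bot.job_done(); print(bot.current_clock())"
```

```text
the job is handed in; nothing more can be done
the job is handed in; nothing more can be done
```

The sharpening row is set and the job is handed in, with the robot clock at about 57 s of the 128 s allowed. The bowl was on the +y side and the strop on the -y side. So the coarse stone went in the left holder, the medium in the middle and the fine in the right. The dressing stone is on the fine stone and the compound is on the strop.

The last checks used wrist-camera views, with pixels cast onto each object's top-face height:

| Piece | Offset from target | Measured size (mm) | Angle error (rad) |
|---|---|---|---|
| Fine | under 1 mm (before the dresser went on) | 126 x 45 | under 0.01 |
| Medium | about 1.3 mm | 125 x 44 | under 0.01 |
| Dresser | about 1.1 mm | 59 x 29 | under 0.01 |
| Compound | about 1.6 mm | 79 x 31 | under 0.01 |
| Coarse | raw 5.3 mm | 132 x 49 | about 0.016 |

- **Coarse stone:** this check disagreed. The mask ran onto the black far jaw, which explains the extra length. Allowing for that, its offset is about 2 mm, and the pictures show it lying between its jaws.
- **Early contact:** the fine stone met its holder about 2 mm sooner than expected, with 11 N. I released the others slightly higher, and the contact forces were then 5–7 N or less.
- **Bowl:** it looked unmoved in the pictures, but I did not measure it.

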